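Pack the microscope's spare optics into the accessory tray

ROBOT

A 6-joint arm with a two-finger parallel gripper is mounted at the origin on the work surface. World frame = base frame: x ahead of the robot, y to its left, z up, the work surface at z = 0. Lengths are in m, angles in rad, forces in N, time in s.
With the tool pointing down it reaches from about 0.375 to 0.825 m from the base axis. Payload 5.5 kg.
Tool frame: the origin (TCP) lies between the finger pads; the fingertips stand 11 mm ahead of it and the grasp point (between the pads) lies 8 mm behind it; z points along the fingers, y is the line along which they close (so a half turn about z gives the same grasp; the last joint's range is limited). The gripper opens to 85 mm and grips with 20 to 120 N. Pads are 22 mm wide; open, the fingers measure 114 mm over their backs; the gripper's body (76 mm by 85 mm) begins 54 mm behind the grasp point. The pads swing forward as they close: fully open they stand 13 mm farther back than shut.
Start: joints at [0, 0.314, -0.047, 1.21, 0, 1.571], TCP at [0.6, -0, 0.242] pointing down, gripper open.
Joint ranges: [-2.67, 2.67], [-0.69, 1.73], [-1.03, 1.25], [-2.08, 2.16], [-1.42, 1.45], [-3.14, 3.14]. Speed limits (rad/s): [2.39, 2.39, 3.01, 3.14, 3.14, 3.14].

INTERFACE

Orientations are given as a 3x3 rotation matrix whose columns are the frame's x, y, z axes.
In Python, from workcell import env gives the robot as it stands.
- The arm moves only by the tool servo_tool, never from a script. Its argument "series" is one flat list of numbers, 5 for each row, row after row: the finger opening in mm, from 0 to 85.4, then the shift along the tool's x, y, z in mm, then the turn about the tool's z in rad. In form: [jaw, x, y, z, roll, jaw, x, y, z, roll, ...]. A call has 1 to 10 rows; each row shifts and turns the commanded pose from where the row before left it, along the tool's axes as they then stand; what a row does not reach is not made up. A row lasts 1/10 s, in which the tool goes at most 50 mm and 8.59 degrees, less where a joint would pass 70% of its speed; a pose out of reach is approached as far as the arm can. A call with a gripper value outside its range is refused whole. The fingers move at their own pace and stop on an object; "newtons" is the grip in N (left out, the last holds). Time passes only in rows, so rows that do not move let the fingers close. It gives the time, the measured TCP pose, the force, the opening and the grip force at its end, in the units of the state.
- env.get_state(): the state, without advancing time (a new reading comes with each control period).
- env.read_camera(name): name is "scene" or "side" or "wrist"; returns the picture (420x560x3 uint8, red, green, blue); there is no depth.
- env.camera_params(name): a dict with "mtx" (3x3 intrinsics, pixels), "rvec" (rotation vector, rad) and "tvec" (3), from world to camera coordinates, as OpenCV has them. Camera axes: x right, y down, z forward; pixel columns grow to the right and rows downward; lengths in m; the calibration is good to about 2 mm. The wrist camera is an equidistant fisheye: a pixel r from the principal point sees the ray r / f radians off the axis. A picture is of the moment at which its call begins: read the wrist's pose just before it. camera_params takes no time and is no camera call; for the wrist camera it gives the pose at the moment of the call.
- env.close_job(): hands the job in; it is judged then, once.
Trained networks look in the newest picture that a camera, given by its name, has taken for a name from the list of things; names that differ only in an ending like _2 or _b are one class to them, and where a whole thing is asked for, a point or a joint stands for the part that bears it (a point fixed in the world has none). Each returns a list of dicts, best first, with "p" (0 to 1); they miss things now and then, are a little off and sometimes report something else, mostly with a low value. They report only what shows in the picture. A call takes as long as a camera call. They do not tell look-alikes from the thing itself.
- env.outline_of(camera, thing): "pixels" (420x560 bool, what is visible of it) and "location" ([column, row] in pixels, amid what is visible of it).
The state is a dict: "t": time; "joint_pos": joint angles; "joint_velocities": joint speeds; "tau": joint torques, N m; "tool_pos": TCP position; "tool_rot": TCP orientation; "ft_force": force on the tool from outside, world axes, zero at the start; "moment": the same for the moment, N m; "opening": opening from 0.0 (shut) to 1.0 (fully open); "grip_force": force on a finger pad.
Only numpy, scipy, OpenCV 4.12 (cv2) and the standard library are available. Lean on these libraries where they do the work, as an engineer would, in place of code of your own. Each camera call takes 0.05 s, during which the arm holds its last target. There are 200 camera calls.

TASK

The inverted microscope's spare optics are scattered on the bench: put the objective, the condenser lens, the filter cube and the prism slider into the grey accessory tray, each sitting flat on the floor of the pocket shaped for it (the objective upright, nose up). Leave the eyepiece and the plain black dust cap where they are, they belong elsewhere. This is glass: set each piece down, never drop it.

Things in the scene. Friction and masses are not known exactly. Their poses are not given: they have to be found in the camera images.
- objective: Microscope objective standing on its threaded end, nose up: a silver round barrel 30 mm across, parallel from 5 to 36 mm above its foot, then tapering to an 11 mm nose with a tiny front lens; 52 mm tall in all, foot 21 mm across, about 0.15 kg. Origin: centre of its underside; z up along its axis.
- condenser_lens: Condenser lens: a flat black ridged ring, 58 mm across (60 mm over the ridges, which are look only), 22 mm tall (the glass dome rises 3 mm higher, look only), with a large blue-grey glass filling most of its top inside a thin silver ring; about 0.12 kg. Origin: centre of its underside; z up.
- filter_cube: Filter cube: a black block 40 x 40 mm and 38 mm tall with a silver-ringed round window in its top and another in its +x side; about 0.09 kg. Origin: centre of its underside; x and y square to its sides, z up.
- prism_slider: Prism slider: a flat silver bar, 28 mm (x) by 100 mm (y) by 18 mm tall, with a black grip at its -y end and a small round window off the middle; about 0.10 kg, balanced at its middle. Origin: centre of its underside; y along the bar, z up.
- eyepiece: Look-alike of the objective, to be left: a stereo microscope's eyepiece standing on a silver tube 30 mm across and 26 mm tall, with a wider black head (41 mm across) and black eyecup above around a broad glass; 54 mm tall. Origin: centre of its underside.
- dust_cap: Look-alike of the condenser lens, to be left: a plain black plastic dust cap, 58 mm across, 22 mm tall, with a closed, flat top and no glass. Origin: centre of its underside. A loose amber oil bottle (24 mm across, 58 tall) and a white coverslip box (26 mm square, 14 tall) also stand among the scattered pieces, about 0.1 m from their centres, near (0.525, -0.155) and (0.525, -0.285).
- insert_objective: Grey plastic insert, 88 x 128 x 24 mm (x, y, z), one of four of equal outside size side by side in a low fixed grey tray (rim 30 mm above the bench); its quarter varies. Origin: centre of its underside, 4 mm above the bench. Its pocket is round, 46 mm across (the smaller round one), centred, 18 mm deep: the floor is 6 mm above the origin. For the objective.
- insert_lens: Grey plastic insert, 88 x 128 x 24 mm (x, y, z), one of four of equal outside size side by side in a low fixed grey tray (rim 30 mm above the bench); its quarter varies. Origin: centre of its underside, 4 mm above the bench. Its pocket is round, 74 mm across (the larger round one), centred, 10 mm deep: the floor is 14 mm above the origin. For the condenser lens.
- insert_cube: Grey plastic insert, 88 x 128 x 24 mm (x, y, z), one of four of equal outside size side by side in a low fixed grey tray (rim 30 mm above the bench); its quarter varies. Origin: centre of its underside, 4 mm above the bench. Its pocket is square, 56 x 56 mm, centred, square to the insert, 16 mm deep: the floor is 8 mm above the origin. For the filter cube.
- insert_slider: Grey plastic insert, 88 x 128 x 24 mm (x, y, z), one of four of equal outside size side by side in a low fixed grey tray (rim 30 mm above the bench); its quarter varies. Origin: centre of its underside, 4 mm above the bench. Its pocket is a long slot, 44 mm (x) by 116 mm (y), centred, 8 mm deep: the floor is 16 mm above the origin. For the prism slider, either way round.
Not all that is in view belongs to the job. What is shaped like the insert_slider but blue or orange is not meant.

How it is judged:
At the end, for the whole second after the job is handed in: Each of the four optics sits on the floor of its own pocket (within 15 mm of the pocket's centre, 3 mm below to 4 mm above floor height), upright within 0.12 rad and at rest; the eyepiece and the dust cap are within 25 mm of where they began (horizontal distance between objective and insert_objective below 0.015 m and z of objective in the frame of insert_objective between 0.003 and 0.01 m and angle between each of objective, condenser_lens, filter_cube, prism_slider's own z axis and vertical below 0.12 rad and linear speed of each of objective, condenser_lens, filter_cube, prism_slider below 0.02 m/s and horizontal distance between condenser_lens and insert_lens below 0.015 m and z of condenser_lens in the frame of insert_lens between 0.011 and 0.018 m and horizontal distance between filter_cube and insert_cube below 0.015 m and z of filter_cube in the frame of insert_cube between 0.005 and 0.012 m and horizontal distance between prism_slider and insert_slider below 0.015 m and z of prism_slider in the frame of insert_slider between 0.013 and 0.02 m and distance of each of eyepiece, dust_cap from where it was at the start of the episode below 0.025 m); the robot touches nothing.
It fails at once if the eyepiece or the dust cap is moved by more than 25 mm (distance of any of eyepiece, dust_cap from where it was at the start of the episode above 0.025 m).
It fails at once if one of the four optics is dropped: it falls free of the fingers faster than 0.7 m/s, as from 25 mm or more ((linear speed of objective above 0.7 m/s and contact force between objective and the fingers below 0.05 N) or (linear speed of condenser_lens above 0.7 m/s and contact force between condenser_lens and the fingers below 0.05 N) or (linear speed of filter_cube above 0.7 m/s and contact force between filter_cube and the fingers below 0.05 N) or (linear speed of prism_slider above 0.7 m/s and contact force between prism_slider and the fingers below 0.05 N)).
It also fails if it takes over 128 s, if anything falls off the work surface, if the arm or the gripper's body presses on something with over 40 N, if the wrist force passes 120 N, or if a joint passes its speed limit or range.

## Working session

There is one attempt and no reset: what is moved stays moved. The work goes in short steps, Python scripts to look and compute and a tool call to move; the robot and the scene stay as the last step left them, time stands still between calls to the robot, and variables do not carry over. Pictures are saved under pics/ and viewed, at most 17 in all, crops included, and the job is handed in when it is done.

Besides the shell and the picture viewer there is one more tool, called as name(argument=value, ...) on one line, values as JSON. servo_tool: Moves the arm, as the interface text tells. Its arguments: {"type":"object","properties":{"series":{"type":"array","items":{"type":"number"}},"newtons":{"type":"number"}},"required":["series"]}

```bash
mkdir -p pics
cat > h.py <<'E'
import numpy as np, cv2
from workcell import env
def ray(cam,px,P=None):
    P=P or env.camera_params(cam); K=np.array(P['mtx']);R=cv2.Rodrigues(np.array(P['rvec'],float))[0];t=np.array(P['tvec'],float).ravel()
    x=(px[0]-K[0,2])/K[0,0]; y=(px[1]-K[1,2])/K[1,1]
    if cam=='wrist':
        r=np.hypot(x,y); d=np.array([x/r*np.sin(r),y/r*np.sin(r),np.cos(r)]) if r>0 else np.array([0,0,1.])
    else: d=np.array([x,y,1.])
    return -R.T@t, R.T@d
def atz(cam,px,z,P=None):
    c,d=ray(cam,px,P); return c+d*(z-c[2])/d[2]
def save(cam,name):
    im=env.read_camera(cam); cv2.imwrite('pics/'+name+'.png',im[:,:,::-1]); return im
E
python3 - <<'E'
from h import *
s=env.get_state();print(s['t'],s['tool_pos'],s['tool_rot'])
a=[save(c,c) for c in('scene','side','wrist')]
for c in('scene','side','wrist'):
    print(c,ray(c,(280,210)), env.camera_params(c)['mtx'])
E
```

```text
0.0 [5.99469650e-01 9.16458890e-06 2.41432763e-01] [[-2.25805899e-05  9.99998628e-01 -1.65664319e-03]
 [ 1.00000000e+00  2.26155836e-05  2.11044803e-05]
 [ 2.11419173e-05 -1.65664271e-03 -9.99998628e-01]]
scene (array([ 0.81408386, -0.57409918,  0.70910699]), array([-0.34355471,  0.59174702, -0.72932481])) [[430.44732288   0.         275.9469657 ]
 [  0.         430.44732288 208.05633303]
 [  0.           0.           1.        ]]
side (array([0.3401474 , 0.84706189, 0.71027949]), array([ 0.11957358, -0.79280669, -0.59771981])) [[437.98802606   0.         276.51298878]
 [  0.         437.98802606 207.03347974]
 [  0.           0.           1.        ]]
wrist (array([0.59895767, 0.08287027, 0.37478639]), array([ 0.00876613, -0.33417962, -0.94246864])) [[325.1922621    0.         276.46129857]
 [  0.         325.1922621  205.5371882 ]
 [  0.           0.           1.        ]]
```

View pics/scene.png

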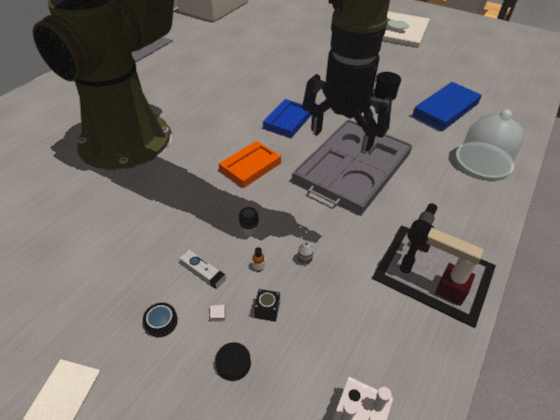

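View pics/side.png

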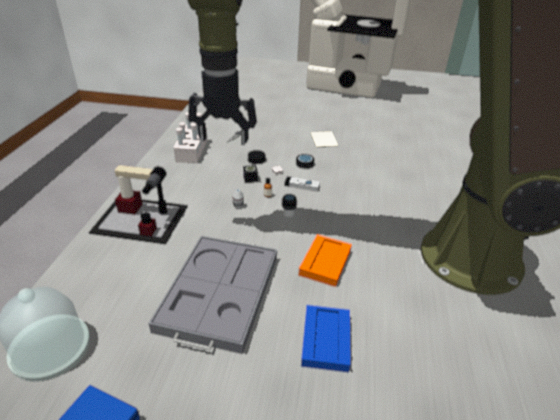

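View pics/wrist.png

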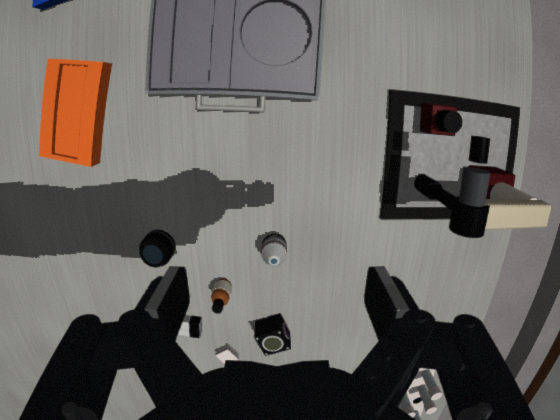

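Scene: lens (160,319), dust cap (233,361), eyepiece (248,217), objective (305,252), cube (266,304), slider (202,268), bottle (258,259), box (217,312). The side view shows the whole tray: lens pocket (211,262), slot (250,265), cube pocket (185,300) and objective pocket (229,311).

```bash
python3 - <<'E'
from h import *
things=dict(objective=.026,condenser_lens=.011,filter_cube=.019,prism_slider=.009,eyepiece=.027,dust_cap=.011,insert_objective=.028,insert_lens=.028,insert_cube=.028,insert_slider=.028)
for th,z in things.items():
    for c in('scene','side'):
        for o in env.outline_of(c,th)[:3]:
            m=o['pixels']; ys,xs=np.nonzero(m)
            if len(xs)==0: continue
            q=cv2.minAreaRect(np.c_[xs,ys].astype(np.float32))
            print(th,c,round(o['p'],2),np.round(o['location']),np.round(atz(c,o['location'],z)[:2],4),np.round(atz(c,(xs.mean(),ys.mean()),z)[:2],4),len(xs),np.round(q[1]),round(q[2]))
            np.save(f'pics/{c}_{th}_{round(o["p"]*100)}.npy',m)
E
ls pics
```

```text
objective scene 0.74 [307. 255.] [ 0.6007 -0.0955] [ 0.5953 -0.0948] 295 [22. 15.] 90
objective scene 0.72 [247. 220.] [ 0.4493 -0.0835] [ 0.4508 -0.082 ] 443 [27. 20.] 90
objective scene 0.42 [201. 268.] [ 0.4445 -0.2329] [ 0.4467 -0.2334] 738 [49. 16.] 35
objective side 0.64 [231. 312.] [0.5137 0.294 ] [0.5191 0.2956] 2214 [44. 57.] 21
objective side 0.63 [239. 199.] [ 0.5924 -0.0859] [ 0.597  -0.0864] 176 [18. 11.] 90
condenser_lens scene 0.92 [160. 320.] [ 0.4452 -0.353 ] [ 0.4428 -0.3527] 986 [35. 34.] 90
condenser_lens side 0.52 [304. 163.] [ 0.449  -0.3402] [ 0.4467 -0.3487] 227 [14. 18.] 90
filter_cube scene 0.81 [264. 305.] [ 0.5876 -0.2322] [ 0.5907 -0.2308] 659 [23. 30.] 8
filter_cube side 0.54 [248. 175.] [ 0.5995 -0.2201] [ 0.5956 -0.2261] 255 [18. 14.] 90
prism_slider scene 0.71 [323. 169.] [0.5016 0.1699] [0.4999 0.1772] 1322 [34. 48.] 43
prism_slider scene 0.57 [200. 269.] [ 0.4336 -0.2266] [ 0.4391 -0.2253] 762 [49. 17.] 36
prism_slider side 0.6 [304. 182.] [ 0.4349 -0.2305] [ 0.4407 -0.2207] 306 [34.  9.] 9
eyepiece scene 0.98 [247. 219.] [ 0.4474 -0.0804] [ 0.4517 
[... 1338 characters left out ...]
er_lens_92.npy
scene_dust_cap_56.npy
scene_eyepiece_98.npy
scene_filter_cube_81.npy
scene_insert_cube_80.npy
scene_insert_lens_29.npy
scene_insert_lens_57.npy
scene_insert_objective_59.npy
scene_insert_slider_61.npy
scene_insert_slider_74.npy
scene_insert_slider_83.npy
scene_objective_42.npy
scene_objective_72.npy
scene_objective_74.npy
scene_prism_slider_57.npy
scene_prism_slider_71.npy
side.png
side_condenser_lens_52.npy
side_eyepiece_68.npy
side_filter_cube_54.npy
side_insert_cube_62.npy
side_insert_lens_26.npy
side_insert_lens_82.npy
side_insert_slider_56.npy
side_insert_slider_59.npy
side_insert_slider_60.npy
side_objective_63.npy
side_objective_64.npy
side_prism_slider_60.npy
wrist.png
```

servo_tool(series=[85, -25, 0, 0, 0, 85, -45, 0, 10, 0, 85, -20, 0, 10, 0, 85, 0, 0, 0, 0], newtons=25)

```text
t: 1.55
tool_pos: [0.599, -0.0924, 0.2208]
tool_rot: [[0.003, 1.0, -0.002], [1.0, -0.003, -0.0], [-0.0, -0.002, -1.0]]
ft_force: [-0.1, -0.2, -0.1]
opening: 0.993
grip_force: 0.0
```

```bash
cat >> h.py <<'E'
def look(zs,name=None,n=2):
    s=env.get_state(); P=env.camera_params('wrist')
    im=save('wrist',name or 'w')
    print('tcp',np.round(s['tool_pos'],4),'yaw',round(np.arctan2(s['tool_rot'][1][1],s['tool_rot'][0][1]),3),'t',s['t'])
    for th,z in zs.items():
        for o in env.outline_of('wrist',th)[:n]:
            m=o['pixels']; ys,xs=np.nonzero(m)
            if not len(xs): continue
            q=cv2.minAreaRect(np.c_[xs,ys].astype(np.float32))
            c=np.array([atz('wrist',p,z,P)[:2] for p in cv2.boxPoints(q)])
            hull=cv2.convexHull(np.c_[xs,ys]).reshape(-1,2)
            W=np.array([atz('wrist',p,z,P)[:2] for p in hull])
            qw=cv2.minAreaRect((W*1000).astype(np.float32))
            print(th,round(o['p'],2),np.round(q[0]),'ctr',np.round(atz('wrist',(xs.mean(),ys.mean()),z,P)[:2],4),'rect mm',np.round(qw[0],1),np.round(qw[1],1),round(qw[2],1),len(xs))
    return im,P
E
python3 - <<'E'
from h import *
look(dict(objective=.03,filter_cube=.038,condenser_lens=.022,prism_slider=.018,eyepiece=.04),'w1')
E
```

```text
tcp [ 0.599  -0.0924  0.2208] yaw -0.003 t 1.55
objective 0.63 [274. 178.] ctr [ 0.5947 -0.0895] rect mm [594.5 -89.4] [34.9 29.9] 89.8 812
filter_cube 0.7 [272. 289.] ctr [ 0.5922 -0.2179] rect mm [ 592.  -219.6] [46.  60.6] 20.2 1593
condenser_lens 0.71 [186. 345.] ctr [ 0.4688 -0.3299] rect mm [ 470.3 -331. ] [19.9 43.6] 23.5 220
prism_slider 0.35 [274. 178.] ctr [ 0.5947 -0.093 ] rect mm [594.3 -93.5] [38.5 31. ] 89.8 846
eyepiece 0.59 [142. 176.] ctr [ 0.4554 -0.0839] rect mm [455.1 -83.2] [54.5 41.8] 39.9 1382
```

View pics/w1.png

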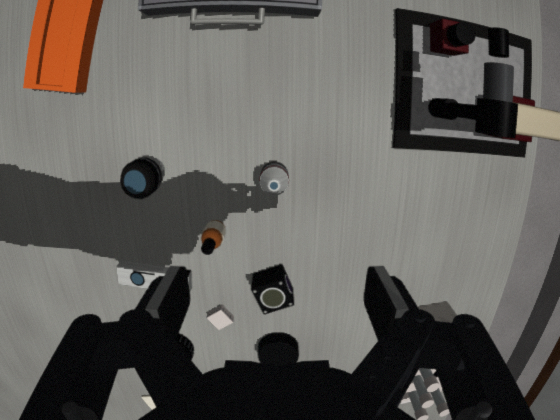

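Wrist view: objective nose (274,185), cube window (272,298), eyepiece (140,178).

Run:
```python
from h import *
for px,z in (((274,185.5),.052),((274,178),.03),((272,297.5),.038),((138.5,278),.018)): print(px,atz('wrist',px,z)[:2])
print(atz('scene',(305,243.5),.052))
```

```text
(274, 185.5) [ 0.5970662  -0.08872462]
(274, 178) [ 0.59691115 -0.08667633]
(272, 297.5) [ 0.59431669 -0.22826904]
(138.5, 278) [ 0.4207293  -0.22006431]
[ 0.59242597 -0.09122987  0.052     ]
```

servo_tool(series=[30, 40, 0, 30, 0, 30, 20, 0, 45, 0, 30, 0, 0, 45, 0, 30, 0, 0, 45, 0, 30, 0, 0, 20, 0, 30, 0, 0, 8, 0, 30, 0, 0, 0, 0, 30, 0, 0, 0, 0])

```text
t: 2.65
tool_pos: [0.6014, -0.0298, 0.0309]
tool_rot: [[-0.0, 1.0, 0.002], [1.0, 0.0, -0.0], [-0.0, 0.002, -1.0]]
ft_force: [-0.1, -0.5, 0.2]
opening: 0.352
grip_force: 0.0
```

servo_tool(series=[30, 0, 0, 4, 0, 30, 0, 0, 2, 0, 30, 0, 0, 2, 0, 30, 0, 0, 0, 0])

```text
t: 3.05
tool_pos: [0.5999, -0.0301, 0.0213]
tool_rot: [[0.0, 1.0, 0.0], [1.0, -0.0, 0.0], [0.0, 0.0, -1.0]]
ft_force: [0.1, 0.3, 0.1]
opening: 0.351
grip_force: 0.0
```

servo_tool(series=[30, 0, 0, 2, 0, 30, 0, 0, 2, 0, 30, 0, 0, 1, 0, 30, 0, 0, 1, 0, 30, 0, 0, 0, 0])

```text
t: 3.55
tool_pos: [0.5998, -0.03, 0.015]
tool_rot: [[0.0, 1.0, -0.0], [1.0, -0.0, 0.0], [0.0, -0.0, -1.0]]
ft_force: [0.2, -0.2, 0.1]
opening: 0.35
grip_force: 0.0
```

servo_tool(series=[30, 0, 0, 1, 0, 30, 0, 0, 1, 0, 30, 0, 0, 1, 0, 30, 0, 0, 1, 0, 30, 0, 0, 0, 0])

```text
t: 4.05
tool_pos: [0.5998, -0.03, 0.0111]
tool_rot: [[-0.0, 1.0, -0.0], [1.0, 0.0, -0.0], [-0.0, -0.0, -1.0]]
ft_force: [-0.2, 0.8, 0.9]
opening: 0.351
grip_force: 0.0
```

servo_tool(series=[30, 0, 0, 1, 0, 30, 0, 0, 1, 0, 30, 0, 0, 0, 0])

```text
t: 4.35
tool_pos: [0.6001, -0.03, 0.0106]
tool_rot: [[0.0, 1.0, 0.0], [1.0, -0.0, -0.0], [-0.0, 0.0, -1.0]]
ft_force: [-4.5, 0.5, 10.8]
opening: 0.35
grip_force: 5.6
```

servo_tool(series=[60, 0, 0, -3, 0, 60, 0, 0, 0, 0, 60, 0, 0, 0, 0, 60, 0, 0, 2, 0, 60, 0, 0, 1, 0, 60, 0, 0, 0, 0])

```text
t: 4.95
tool_pos: [0.5996, -0.03, 0.0088]
tool_rot: [[0.0, 1.0, -0.001], [1.0, -0.0, 0.0], [0.0, -0.001, -1.0]]
ft_force: [-0.3, -0.2, 0.2]
opening: 0.709
grip_force: 0.0
```

servo_tool(series=[60, 0, 0, 1, 0, 60, 0, 0, 1, 0, 60, 0, 0, 0, 0])

```text
t: 5.25
tool_pos: [0.5999, -0.03, 0.0071]
tool_rot: [[0.0, 1.0, -0.0], [1.0, -0.0, 0.0], [0.0, -0.0, -1.0]]
ft_force: [0.4, 0.2, 0.1]
opening: 0.703
grip_force: 0.0
```

servo_tool(series=[60, 0, 0, 1, 0, 60, 0, 0, 1, 0, 60, 0, 0, 0, 0])

```text
t: 5.55
tool_pos: [0.6001, -0.03, 0.006]
tool_rot: [[-0.0, 1.0, 0.0], [1.0, 0.0, -0.0], [-0.0, 0.0, -1.0]]
ft_force: [-2.8, -0.0, 5.9]
opening: 0.703
grip_force: 3.0
```

servo_tool(series=[60, 0, 0, -40, 0, 60, 0, 0, -30, 0, 60, -30, -3, 0, 0, 60, -29, -1, 0, 0, 60, 0, 0, 20, 0, 60, 0, 0, 14, 0, 60, 0, 0, 9, 0, 60, 0, 0, 0, 0])

```text
t: 6.35
tool_pos: [0.5944, -0.0883, 0.0304]
tool_rot: [[-0.001, 1.0, -0.003], [1.0, 0.001, 0.001], [0.001, -0.003, -1.0]]
ft_force: [-0.2, -0.2, -0.1]
opening: 0.703
grip_force: 0.0
```

Run:
```python
from h import *
save('wrist','w2')
```

```text
(no output)
```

View pics/w2.png

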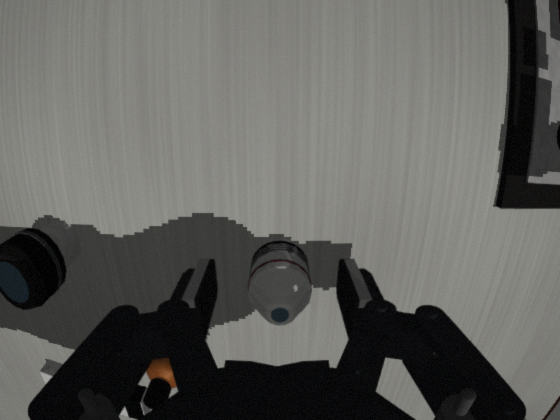

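The objective sits between the fingers, nose at (280,316), centred. I'll close and lift.

servo_tool(series=[20, 0, 0, 0, 0, 20, 0, 0, 0, 0, 20, 0, 0, 0, 0, 20, 0, 0, 0, 0, 20, 0, 0, 0, 0], newtons=35)

```text
t: 6.9
tool_pos: [0.5965, -0.0889, 0.0331]
tool_rot: [[-0.0, 1.0, 0.001], [1.0, 0.0, 0.0], [0.0, 0.001, -1.0]]
ft_force: [-1.5, 1.0, 5.8]
opening: 0.331
grip_force: 34.8
```

Run:
```python
from h import *
s=env.get_state();print(s['tool_pos'],s['opening'],s['grip_force'])
im=save('side','s2'); 
# pocket edges: outlines of pockets in side & scene
print([atz('side',p,.028)[:2] for p in ((211,262),(185,300),(229,311),(250,265))])
cv2.imwrite('pics/s2c.png',cv2.resize(im[220:360,130:300,::-1],None,fx=4.5,fy=4,interpolation=cv2.INTER_CUBIC))
```

```text
[ 0.59652033 -0.08888064  0.03307396] 0.3311323494946036 34.771529074678256
[array([0.59472679, 0.16550705]), array([0.61355935, 0.2826825 ]), array([0.51885259, 0.29284428]), array([0.50729094, 0.15748615])]
```

View pics/s2c.png

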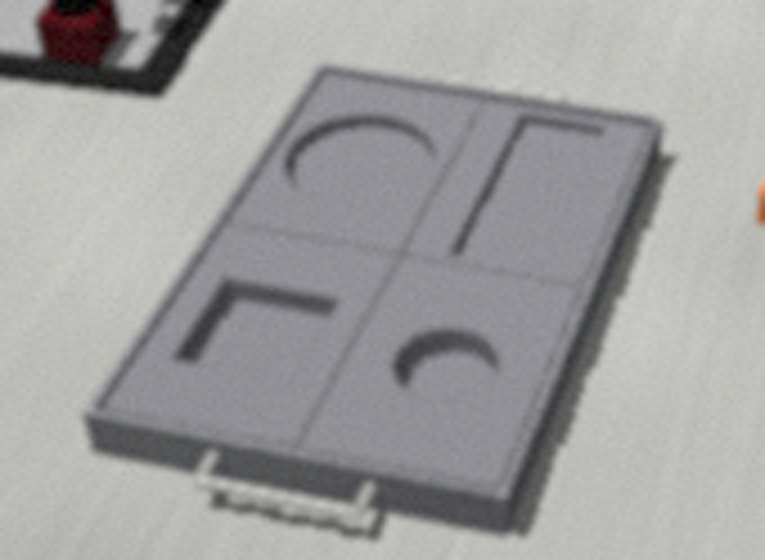

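The objective is held. In the crop, the tray's outer corners are (322,67), (662,122), (512,498) and (88,415), with the centre cross at (405,255).

Run:
```python
from h import *
f=lambda u,v,z:atz('side',(130+(u+.5)/4.5-.5,220+(v+.5)/4-.5),z)[:2]
C=[f(*p,.030) for p in((322,67),(662,122),(512,498),(88,415))]
print(np.round(C,4), np.round(np.mean(C,0),4),[round(np.linalg.norm(C[i]-C[(i+1)%4]),4) for i in range(4)])
print('cross',f(405,255,.028), 'line ends',[f(*p,.028) for p in((478,105),(300,445),(235,228),(580,285))])
# pocket top arcs
for n,pts in dict(lens=[(285,180),(290,150),(320,125),(365,115),(410,125),(437,155)],obj=[(395,360),(405,345),(430,332),(455,330),(485,340),(498,365)]).items():
    W=np.array([f(*p,.028) for p in pts])
    A=np.c_[2*W,np.ones(len(W))]; s=np.linalg.lstsq(A,(W**2).sum(1),rcond=None)[0]; print(n,s[:2],np.sqrt(s[2]+s[0]**2+s[1]**2))
print('cubecorner',[f(*p,.028) for p in((225,278),(338,298),(178,358))],'slot',[f(*p,.028) for p in((520,115),(605,128),(455,252))])
m=np.load('pics/scene_insert_lens_57.npy');ys,xs=np.nonzero(m);print(env.get_state()['t'])
```

```text
[[0.6428 0.0875]
 [0.4573 0.0992]
 [0.4722 0.3644]
 [0.6596 0.3533]] [0.558  0.2261] [np.float64(0.1858), np.float64(0.2655), np.float64(0.1877), np.float64(0.2664)]
cross [0.55779857 0.2245318 ] line ends [array([0.55402092, 0.10173237]), array([0.56680504, 0.35123336]), array([0.64254083, 0.22145256]), array([0.4727132 , 0.22911864])]
lens [0.59958245 0.15959051] 0.038082725711044915
obj [0.51951029 0.2926964 ] 0.0229004633555477
cubecorner [array([0.63457105, 0.25666412]), array([0.57934888, 0.25968268]), array([0.63610327, 0.31134577])] slot [array([0.53064635, 0.10585206]), array([0.48542779, 0.10800243]), array([0.53536478, 0.21779266])]
6.95
```

servo_tool(series=[20, 0, 0, -3, 0, 20, 0, 0, -15, 0, 20, 0, 0, -35, 0, 20, 0, 0, -25, 0, 20, 0, 0, 0, 0])

```text
t: 7.45
tool_pos: [0.5986, -0.0895, 0.114]
tool_rot: [[0.0, 1.0, 0.006], [1.0, -0.0, -0.001], [-0.001, 0.006, -1.0]]
ft_force: [0.7, -0.5, -0.8]
opening: 0.325
grip_force: 35.0
```

servo_tool(series=[20, 20, -4, 0, 0, 20, 45, -9, 0, 0, 20, 48, -10, 0, 0, 20, 48, -10, 0, 0, 20, 48, -10, 0, 0, 20, 48, -10, 0, 0, 20, 48, -10, 0, 0, 20, 46, -9, 0, 0, 20, 30, -6, 0, 0, 20, 0, 0, 0, 0])

```text
t: 8.45
tool_pos: [0.5164, 0.2956, 0.109]
tool_rot: [[-0.005, 1.0, -0.001], [1.0, 0.005, 0.001], [0.001, -0.001, -1.0]]
ft_force: [-0.7, -0.4, -2.2]
opening: 0.33
grip_force: 34.9
```

servo_tool(series=[20, 0, 0, 0, 0, 20, 0, 0, 0, 0])

```text
t: 8.65
tool_pos: [0.5176, 0.2908, 0.1094]
tool_rot: [[0.001, 1.0, -0.001], [1.0, -0.001, -0.001], [-0.001, -0.001, -1.0]]
ft_force: [0.9, 0.2, -1.2]
opening: 0.331
grip_force: 34.9
```

Run:
```python
from h import *
save('wrist','w3')
```

```text
(no output)
```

View pics/w3.png

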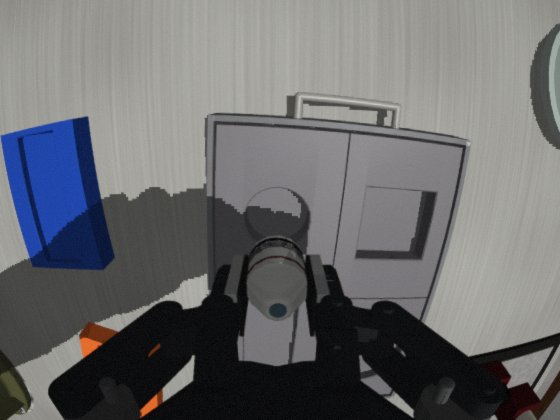

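The wrist view shows the objective held above its pocket; the pocket ellipse spans columns 247–309 with its top at row 187. The cube pocket has corners (363,186), (438,191), (427,259) and (355,249).

Run:
```python
from h import *
f=lambda p,z:atz('wrist',p,z)[:2]
W=np.array([f(p,.028) for p in((247,216),(309,216),(278,187),(256,195),(300,196))])
A=np.c_[2*W,np.ones(len(W))]; s=np.linalg.lstsq(A,(W**2).sum(1),rcond=None)[0]; print(s[:2],np.sqrt(s[2]+s[0]**2+s[1]**2))
C=np.array([f(p,.028) for p in((363,186),(438,191),(427,259),(355,249))]);print(np.round(C,4),C.mean(0))
print('tray',[f(p,.03) for p in((208,113),(470,140))])
print(env.get_state()['tool_pos'], 'nose',f((278,311),.109+.019))
```

```text
[0.51777223 0.29200542] 0.021950423211012288
[[0.5775 0.3149]
 [0.6378 0.3118]
 [0.6384 0.2547]
 [0.5757 0.266 ]] [0.60732967 0.28684865]
tray [array([0.47208539, 0.36532562]), array([0.66005555, 0.35218571])]
[0.51787985 0.29058339 0.10967689] nose [0.51763265 0.28594535]
```

servo_tool(series=[20, 3, 0, 10, 0, 20, 0, 0, 25, 0, 20, 0, 0, 15, 0, 20, 0, 0, 8, 0, 20, 0, 0, 3, 0, 20, 0, 0, 0, 0, 20, 0, 0, 0, 0])

```text
t: 9.4
tool_pos: [0.5186, 0.2952, 0.05]
tool_rot: [[0.0, 1.0, 0.001], [1.0, -0.0, 0.001], [0.001, 0.001, -1.0]]
ft_force: [0.6, 0.3, -2.3]
opening: 0.329
grip_force: 34.9
```

servo_tool(series=[20, 0, 0, 2, 0, 20, 0, 0, 2, 0, 20, 0, 0, 1, 0, 20, 0, 0, 1, 0, 20, 0, 0, 0, 0])

```text
t: 9.9
tool_pos: [0.5179, 0.295, 0.0433]
tool_rot: [[-0.0, 1.0, -0.0], [1.0, 0.0, -0.0], [-0.0, -0.0, -1.0]]
ft_force: [-0.0, -0.3, -0.7]
opening: 0.334
grip_force: 34.9
```

servo_tool(series=[20, 0, 0, 1, 0, 20, 0, 0, 1, 0, 20, 0, 0, 0, 0])

```text
t: 10.2
tool_pos: [0.5181, 0.2953, 0.043]
tool_rot: [[-0.0, 1.0, 0.001], [1.0, 0.0, 0.001], [0.001, 0.001, -1.0]]
ft_force: [-5.0, -1.7, 12.0]
opening: 0.326
grip_force: 36.3
```

servo_tool(series=[20, 0, 0, -1, 0, 34, 0, 0, 0, 0, 45, 0, 0, 0, 0, 55, 0, 0, 0, 0, 55, 0, 0, -15, 0, 55, 0, 0, -40, 0, 55, 0, 0, -30, 0, 60, 0, 0, 0, 0, 60, 0, 0, 0, 0])

```text
t: 11.1
tool_pos: [0.5186, 0.2953, 0.1279]
tool_rot: [[-0.0, 1.0, 0.002], [1.0, 0.0, 0.001], [0.001, 0.002, -1.0]]
ft_force: [-0.1, 1.2, -0.3]
opening: 0.706
grip_force: 0.0
```

Run:
```python
from h import *
im=save('wrist','w4'); print(atz('wrist',(280,216),.028))
a=save('side','s4')[220:360,130:300]; b=im[100:380,140:480]
cv2.imwrite('pics/c4.png',np.hstack([cv2.resize(a,(400,330)),cv2.resize(b,(400,330))])[:,:,::-1])
```

```text
[0.51941963 0.29060977 0.028     ]
```

View pics/c4.png

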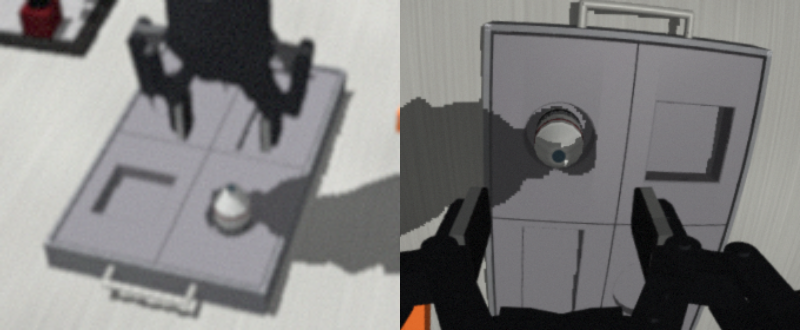

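The objective stands upright in its pocket, centred. Next is the cube.

servo_tool(series=[60, -20, 0, -30, 0, 60, -45, 5, -30, 0, 60, -50, 10, 0, 0, 60, -50, 10, 0, 0, 60, -50, 10, 0, 0, 60, -50, 10, 0, 0, 60, -50, 10, 0, 0, 60, -50, 10, 0, 0, 60, -50, 8, 0, 0, 60, -50, 0, 0, 0])

```text
t: 12.2
tool_pos: [0.5891, -0.1619, 0.1831]
tool_rot: [[-0.0, 1.0, -0.002], [1.0, 0.0, 0.001], [0.001, -0.002, -1.0]]
ft_force: [0.5, 0.4, 0.0]
opening: 0.705
grip_force: 0.0
```

servo_tool(series=[60, -35, 0, 0, 0, 60, -20, 0, 0, 0, 60, 0, 0, 0, 0, 60, 0, 0, 0, 0])

```text
t: 12.6
tool_pos: [0.5884, -0.2148, 0.1833]
tool_rot: [[0.001, 1.0, -0.002], [1.0, -0.001, 0.001], [0.001, -0.002, -1.0]]
ft_force: [0.5, -0.1, 0.4]
opening: 0.703
grip_force: 0.0
```

Run:
```python
from h import *
im,P=look(dict(filter_cube=.038,condenser_lens=.022,prism_slider=.018,dust_cap=.022),'w5')
cv2.imwrite('pics/c5.png',cv2.resize(im[120:420,60:460,::-1],None,fx=2,fy=2,interpolation=cv2.INTER_CUBIC))
```

```text
tcp [ 0.5884 -0.2148  0.1833] yaw -0.001 t 12.6
filter_cube 0.62 [282. 204.] ctr [ 0.5918 -0.2245] rect mm [ 591.7 -225. ] [41.4 48.3] 20.9 2217
prism_slider 0.83 [136. 195.] ctr [ 0.4443 -0.2215] rect mm [ 440.  -220.9] [ 34.2 103.3] 82.9 2641
prism_slider 0.73 [281. 204.] ctr [ 0.592  -0.2316] rect mm [ 591.9 -232.2] [44.7 52. ] 20.6 2248
dust_cap 0.59 [287. 298.] ctr [ 0.5982 -0.3374] rect mm [ 598.6 -339.2] [69.  57.5] 89.5 2193
```

View pics/c5.png

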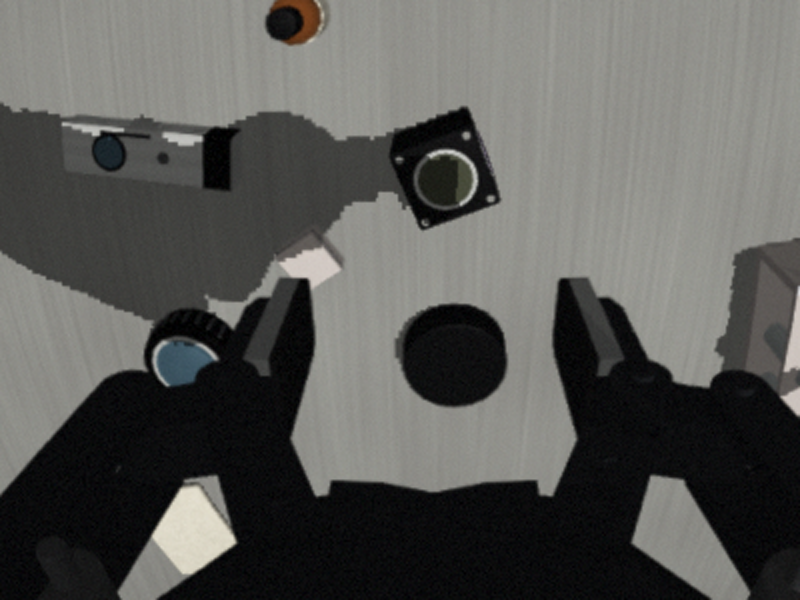

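Crop view: cube screws (399,160), (466,135), (491,199), (425,223). The slider lies from (62,120) to (235,190) with its grip on the right. The dust cap is at (453,355) and the box at (310,262).

Run:
```python
from h import *
P=env.camera_params('wrist')
f=lambda u,v,z:atz('wrist',(60+u/2,120+v/2),z,P)[:2]
S=np.array([f(*p,.038) for p in((399,160),(466,135),(491,199),(425,223))]);print('cube',S.mean(0),f(445,180,.038))
for i in range(4):
    d=S[(i+1)%4]-S[i];print(np.linalg.norm(d),np.arctan2(d[1],d[0]))
B=[f(*p,.018) for p in((66,172),(229,190))];print('sl',B,'lower/upper',[f(*p,.0) for p in((62,119),(240,128))])
print('dust',f(453,355,.022),'box',f(315,268,.014))
print(env.get_state()['tool_pos'])
```

```text
cube [ 0.59397456 -0.23003789] [ 0.59384013 -0.2300921 ]
0.032338200993324503 0.3727636301856314
0.032961436378128504 -1.194136517596756
0.03286741202111708 -2.765534638036785
0.033071890360268814 1.9314463724550288
sl [array([ 0.38764413, -0.2333959 ]), array([ 0.48449488, -0.24289674])] lower/upper [array([ 0.3786403 , -0.20790163]), array([ 0.48778929, -0.21513081])]
dust [ 0.59942401 -0.33759668] box [ 0.5258474  -0.28827446]
[ 0.58939632 -0.21372305  0.18479038]
```

servo_tool(series=[60, -10, 5, 0, 0, 60, -5, 0, 0, 0, 60, 0, 0, 20, -0.126, 60, 0, 0, 35, -0.125, 60, 0, 0, 25, -0.125, 60, 0, 0, 0, 0, 60, 0, 0, 0, 0])

```text
t: 13.55
tool_pos: [0.5943, -0.2302, 0.1051]
tool_rot: [[-0.364, 0.931, -0.001], [0.931, 0.364, 0.0], [0.0, -0.0, -1.0]]
ft_force: [0.1, 0.2, 0.1]
opening: 0.705
grip_force: 0.0
```

Run:
```python
from h import *
im,P=look(dict(filter_cube=.038),'w6')
cv2.imwrite('pics/c6.png',cv2.resize(im[120:420,80:480,::-1],None,fx=2,fy=2,interpolation=cv2.INTER_CUBIC))
```

```text
tcp [ 0.5943 -0.2302  0.1051] yaw 0.373 t 13.55
filter_cube 0.66 [276. 218.] ctr [ 0.5906 -0.2244] rect mm [ 591.  -225.1] [40.6 50.4] 21.0 4192
```

View pics/c6.png

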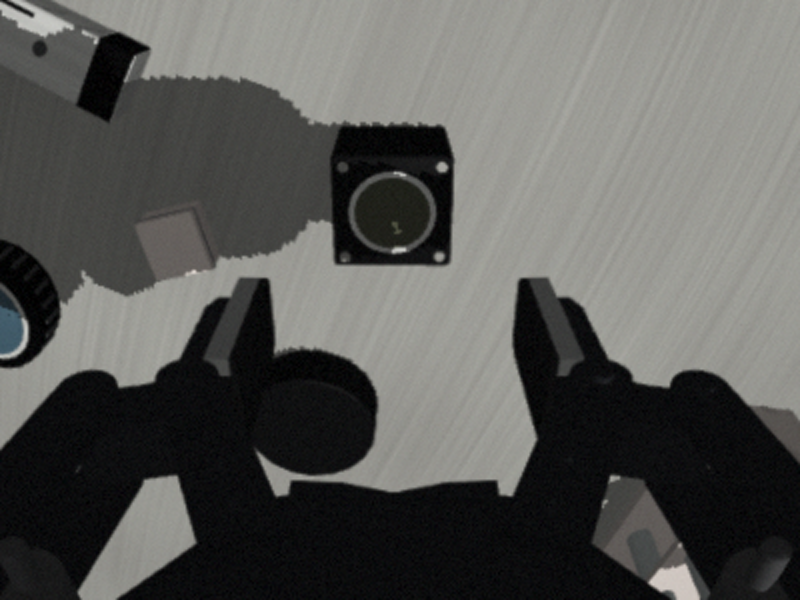

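The cube is aligned and centred between the fingers, with its window at crop (392,212). I'll descend and grip.

servo_tool(series=[60, 0, 0, 25, 0, 60, 0, 0, 30, 0, 60, 0, 0, 15, 0, 60, 0, 0, 5, 0, 60, 0, 0, 1, 0, 60, 0, 0, 0, 0, 30, 0, 0, 0, 0, 30, 0, 0, 0, 0, 30, 0, 0, 0, 0, 30, 0, 0, 0, 0], newtons=35)

```text
t: 14.65
tool_pos: [0.5954, -0.2304, 0.0304]
tool_rot: [[-0.367, 0.93, 0.002], [0.93, 0.367, -0.001], [-0.002, 0.002, -1.0]]
ft_force: [-0.3, -0.4, 6.0]
opening: 0.457
grip_force: 36.8
```

servo_tool(series=[30, 0, 0, 0, 0, 30, 0, 0, -3, 0, 30, 0, 0, -15, 0, 30, 0, 0, -35, 0, 30, 0, 0, -35, 0, 30, 0, 0, -5, 0])

```text
t: 15.25
tool_pos: [0.5972, -0.2311, 0.1277]
tool_rot: [[-0.367, 0.93, 0.007], [0.93, 0.367, -0.003], [-0.005, 0.006, -1.0]]
ft_force: [1.1, -0.1, -0.7]
opening: 0.461
grip_force: 36.0
```

servo_tool(series=[30, 0, 0, 0, 0.14, 30, 0, 0, 0, 0.14, 30, 0, 0, 0, 0.14, 30, 15, -1, 0, 0.013, 30, 40, -2, 0, 0, 30, 48, -2, 0, 0, 30, 48, -2, 0, 0, 30, 48, -2, 0, 0, 30, 48, -2, 0, 0, 30, 48, -2, 0, 0])

```text
t: 16.25
tool_pos: [0.5974, 0.0671, 0.1222]
tool_rot: [[0.057, 0.998, -0.0], [0.998, -0.057, -0.0], [-0.0, -0.0, -1.0]]
ft_force: [1.0, 0.3, -1.0]
opening: 0.459
grip_force: 36.0
```

servo_tool(series=[30, 48, -2, 0, 0, 30, 48, -1, 0, 0, 30, 48, -1, 0, 0, 30, 40, -1, 0, 0, 30, 27, -1, 0, 0, 30, 10, 0, 0, 0, 30, 0, 0, 0, 0, 30, 0, 0, 0, 0, 30, 0, 0, 0, 0])

```text
t: 17.15
tool_pos: [0.6046, 0.2845, 0.1219]
tool_rot: [[0.059, 0.998, -0.0], [0.998, -0.059, -0.001], [-0.001, -0.0, -1.0]]
ft_force: [0.1, 0.4, -0.4]
opening: 0.458
grip_force: 36.0
```

Run:
```python
from h import *
s=env.get_state();print(s['tool_pos'],s['tool_rot'],s['opening'])
```

```text
[0.60456023 0.28453546 0.12187045] [[ 5.87421119e-02  9.98273066e-01 -4.99054273e-04]
 [ 9.98272918e-01 -5.87424586e-02 -7.11105416e-04]
 [-7.39193059e-04 -4.56420531e-04 -9.99999623e-01]] 0.45815219122901846
```

servo_tool(series=[30, 2, 2, 0, 0, 30, 0, 0, 20, 0, 30, 0, 0, 30, 0, 30, 0, 0, 18, 0, 30, 0, 0, 5, 0, 30, 0, 0, 2, 0, 30, 0, 0, 1, 0, 30, 0, 0, 0, 0])

```text
t: 17.95
tool_pos: [0.6076, 0.2884, 0.0471]
tool_rot: [[0.057, 0.998, 0.002], [0.998, -0.057, 0.001], [0.001, 0.002, -1.0]]
ft_force: [0.3, 0.4, -0.6]
opening: 0.457
grip_force: 36.0
```

servo_tool(series=[30, 0, 0, 1, 0, 30, 0, 0, 1, 0, 30, 0, 0, 1, 0, 30, 0, 0, 0, 0])

```text
t: 18.35
tool_pos: [0.6066, 0.2882, 0.0428]
tool_rot: [[0.057, 0.998, -0.0], [0.998, -0.057, -0.0], [-0.0, -0.0, -1.0]]
ft_force: [-0.5, 0.3, -0.4]
opening: 0.457
grip_force: 36.0
```

servo_tool(series=[30, 0, 0, 1, 0, 30, 0, 0, 1, 0, 30, 0, 0, 0, 0])

```text
t: 18.65
tool_pos: [0.6067, 0.2882, 0.0424]
tool_rot: [[0.057, 0.998, 0.001], [0.998, -0.057, 0.0], [0.0, 0.001, -1.0]]
ft_force: [-3.7, -1.3, 9.9]
opening: 0.458
grip_force: 37.1
```

servo_tool(series=[30, 0, 0, -1, 0, 45, 0, 0, 0, 0, 58, 0, 0, 0, 0, 60, 0, 0, 0, 0, 60, 0, 0, -20, 0, 60, 0, 0, -45, 0, 60, -10, 0, -45, 0, 60, -30, 0, -20, 0, 60, -40, 0, 0, 0, 60, 0, 0, 0, 0])

```text
t: 19.65
tool_pos: [0.6024, 0.2046, 0.1731]
tool_rot: [[0.061, 0.998, 0.001], [0.998, -0.061, -0.001], [-0.001, 0.001, -1.0]]
ft_force: [0.6, 0.3, -0.8]
opening: 0.701
grip_force: 0.0
```

Run:
```python
from h import *
s=env.get_state();print(s['tool_pos'],s['joint_pos'])
im,P=look(dict(filter_cube=.05,objective=.05),'w7'); a=save('side','s7')[180:360,110:310]; b=im[60:380,100:500]
cv2.imwrite('pics/c7.png',np.hstack([cv2.resize(a,(400,360)),cv2.resize(b,(400,360))])[:,:,::-1])
```

```text
[0.60236359 0.2045708  0.17308529] [ 3.28263702e-01  4.13423138e-01 -6.41950136e-02  1.09245923e+00
 -1.73344445e-03  1.95988720e+00]
tcp [0.6024 0.2046 0.1731] yaw -0.061 t 19.65
filter_cube 0.72 [275.  96.] ctr [0.6059 0.29  ] rect mm [606.  289.9] [40.9 41.8] 88.3 2670
objective 0.76 [170. 102.] ctr [0.5211 0.2925] rect mm [520.7 292.9] [36.8 29.5] 5.3 1271
objective 0.44 [275. 236.] ctr [0.5982 0.1736] rect mm [597.5 167.2] [120.4  82.9] 86.3 11545
```

View pics/c7.png

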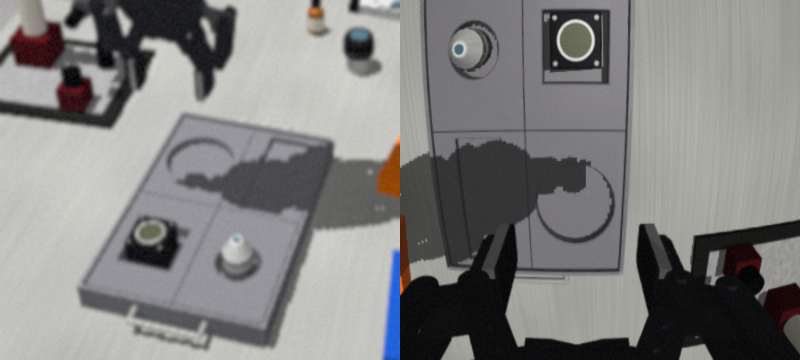

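Cube and objective are both seated. On to the slider.

servo_tool(series=[60, -20, -6, 0, 0, 60, -45, -15, 0, 0, 60, -45, -15, 0, 0, 60, -45, -15, 0, 0, 60, -45, -15, 0, 0, 60, -45, -15, 0, 0, 60, -45, -15, 0, 0, 60, -45, -15, 0, 0, 60, -45, -15, 0, 0, 60, -43, -11, 0, 0])

```text
t: 20.85
tool_pos: [0.4406, -0.207, 0.1717]
tool_rot: [[0.056, 0.998, -0.0], [0.998, -0.056, 0.0], [0.0, -0.0, -1.0]]
ft_force: [0.9, -0.5, 0.1]
opening: 0.706
grip_force: 0.0
```

servo_tool(series=[60, -15, -2, 0, -0.14, 60, 0, 0, 0, -0.14, 60, 0, 0, 0, -0.14, 60, 0, 0, 0, -0.14, 60, 0, 0, 0, -0.14, 60, 0, 0, 0, -0.14, 60, 0, 0, 0, -0.14, 60, 0, 0, 0, -0.14, 60, 0, 0, 0, -0.14, 60, 0, 0, 0, -0.14])

```text
t: 21.85
tool_pos: [0.4391, -0.2203, 0.1715]
tool_rot: [[-0.976, 0.219, -0.0], [0.219, 0.976, 0.001], [0.001, 0.0, -1.0]]
ft_force: [-0.1, 0.4, -0.2]
opening: 0.701
grip_force: 0.0
```

servo_tool(series=[60, 0, 0, 0, -0.14, 60, 0, 0, 0, 0, 60, 0, 0, 0, 0])

```text
t: 22.15
tool_pos: [0.4388, -0.2206, 0.1716]
tool_rot: [[-0.996, 0.09, -0.0], [0.09, 0.996, 0.0], [0.0, 0.0, -1.0]]
ft_force: [0.2, -0.3, 1.1]
opening: 0.705
grip_force: 0.0
```

Run:
```python
from h import *
im,P=look(dict(prism_slider=.018,condenser_lens=.022,eyepiece=.04),'w8')
cv2.imwrite('pics/c8.png',cv2.resize(im[60:360,80:480,::-1],None,fx=2,fy=2,interpolation=cv2.INTER_CUBIC))
```

```text
tcp [ 0.4388 -0.2206  0.1716] yaw 1.481 t 22.15
prism_slider 0.79 [274. 187.] ctr [ 0.4333 -0.2234] rect mm [ 436.5 -223.5] [ 29.4 101.8] 83.9 3301
condenser_lens 0.58 [147. 208.] ctr [ 0.441  -0.3471] rect mm [ 441.7 -348.5] [57.7 67.4] 37.2 2778
eyepiece 0.55 [422. 202.] ctr [ 0.4524 -0.087 ] rect mm [452.4 -86.8] [61.5 40.9] 49.1 1911
```

View pics/c8.png

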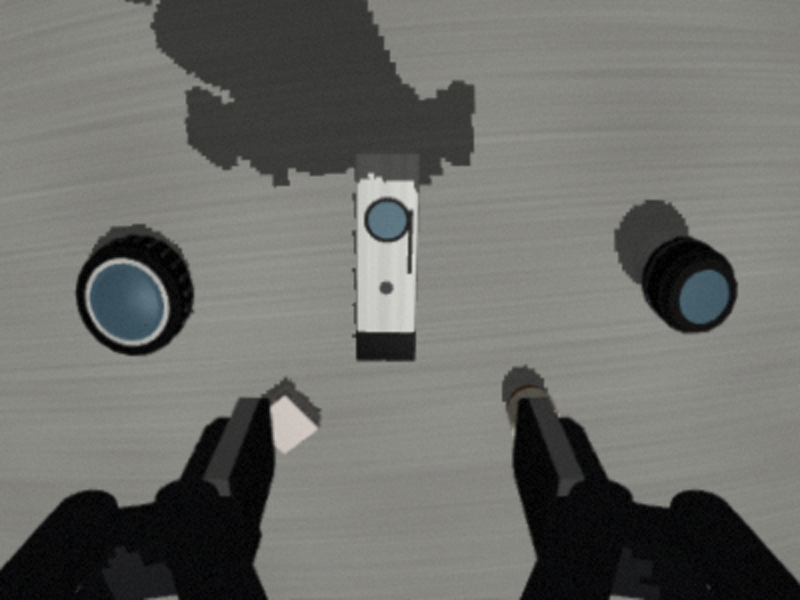

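The slider is upright in view: crop columns 357–418, rows 153–360, grip at the bottom. Lens ring centre is at (127,300).

Run:
```python
from h import *
P=env.camera_params('wrist')
f=lambda u,v,z:np.round(atz('wrist',(80+u/2,60+v/2),z,P)[:2],4)
print('near',f(356,360,.018),f(416,360,.018),'far',f(356,153,.018),f(419,153,.018),f(356,153,0),'win',f(387,219,.018),'dot',f(386,288,.018))
print('lens',f(127,300,.023),[f(*p,.022) for p in((90,300),(168,300),(127,258),(127,343))])
print('box',f(295,424,.014))
m=[o for o in env.outline_of('wrist','condenser_lens')][0]['pixels']
```

```text
near [ 0.4856 -0.2431] [ 0.4882 -0.2141] far [ 0.3865 -0.2326] [ 0.389  -0.2049] [ 0.3884 -0.2338] win [ 0.4176 -0.2217] dot [ 0.4502 -0.2252]
lens [ 0.4433 -0.3515] [array([ 0.4419, -0.3728]), array([ 0.4455, -0.3302]), array([ 0.4227, -0.3473]), array([ 0.4662, -0.3575])]
box [ 0.5214 -0.2794]
```

servo_tool(series=[55, 1, -3, 20, 0.01, 55, 0, 0, 45, 0, 55, 0, 0, 45, 0, 55, 0, 0, 28, 0, 55, 0, 0, 10, 0, 55, 0, 0, 2, 0, 55, 0, 0, 0, 0, 55, 0, 0, 0, 0])

```text
t: 23.2
tool_pos: [0.4386, -0.2247, 0.0235]
tool_rot: [[-0.995, 0.098, 0.003], [0.098, 0.995, -0.001], [-0.003, -0.001, -1.0]]
ft_force: [0.1, 0.1, -0.1]
opening: 0.643
grip_force: 0.0
```

servo_tool(series=[55, 0, 0, 1, 0, 55, 0, 0, 1, 0, 55, 0, 0, 0, 0])

```text
t: 23.5
tool_pos: [0.4374, -0.2241, 0.0203]
tool_rot: [[-0.995, 0.098, 0.001], [0.098, 0.995, -0.0], [-0.001, -0.0, -1.0]]
ft_force: [-0.1, 0.1, 0.4]
opening: 0.641
grip_force: 0.0
```

servo_tool(series=[20, 0, 0, 1, 0, 20, 0, 0, 0, 0, 20, 0, 0, 0, 0, 20, 0, 0, 0, 0, 20, 0, 0, 0, 0, 20, 0, 0, 0, 0], newtons=40)

```text
t: 24.1
tool_pos: [0.4372, -0.224, 0.019]
tool_rot: [[-0.995, 0.098, 0.0], [0.098, 0.995, -0.0], [-0.0, -0.0, -1.0]]
ft_force: [-1.2, 0.0, 3.7]
opening: 0.312
grip_force: 39.9
```

servo_tool(series=[20, 0, 0, -3, 0, 20, 0, 0, -10, 0, 20, 0, 0, -25, 0, 20, 0, 0, -35, 0, 20, 0, 0, -30, 0, 20, 0, 0, -20, 0, 20, 0, 0, 0, 0, 20, 0, 0, 0, 0])

```text
t: 24.9
tool_pos: [0.4372, -0.224, 0.1421]
tool_rot: [[-0.995, 0.098, 0.001], [0.098, 0.995, -0.0], [-0.001, -0.0, -1.0]]
ft_force: [0.3, -0.8, -2.2]
opening: 0.313
grip_force: 39.6
```

servo_tool(series=[20, -1, 15, 0, 0, 20, -3, 38, 0, 0, 20, -4, 45, 0, 0, 20, -4, 45, 0, 0, 20, -4, 45, 0, 0, 20, -4, 45, 0, 0, 20, -4, 45, 0, 0, 20, -4, 45, 0, 0, 20, -4, 45, 0, 0, 20, -3, 26, 0, 0])

```text
t: 25.9
tool_pos: [0.5091, 0.1684, 0.1403]
tool_rot: [[-0.996, 0.095, -0.002], [0.095, 0.996, 0.0], [0.002, 0.0, -1.0]]
ft_force: [0.5, -0.3, -1.5]
opening: 0.308
grip_force: 39.7
```

servo_tool(series=[20, 0, 0, 0, 0.08, 20, 0, 0, 0, 0.14, 20, 0, 0, 0, 0.14, 20, 0, 0, 0, 0.14, 20, 0, 0, 0, 0.14, 20, 0, 0, 0, 0.14, 20, 0, 0, 0, 0.14, 20, 0, 0, 0, 0.14, 20, 0, 0, 0, 0.14, 20, 0, 0, 0, 0.14])

```text
t: 26.9
tool_pos: [0.5087, 0.1651, 0.1401]
tool_rot: [[-0.127, 0.992, -0.003], [0.992, 0.127, -0.001], [-0.0, -0.003, -1.0]]
ft_force: [-0.2, -0.5, -1.1]
opening: 0.316
grip_force: 39.8
```

servo_tool(series=[20, 0, 0, 0, 0.12, 20, 0, 0, 0, 0.068, 20, 0, 0, 0, 0, 20, 0, 0, 0, 0, 20, 0, 0, 0, 0])

```text
t: 27.4
tool_pos: [0.5098, 0.1649, 0.1413]
tool_rot: [[0.053, 0.999, -0.001], [0.999, -0.053, -0.0], [-0.0, -0.001, -1.0]]
ft_force: [-0.7, -0.6, -1.0]
opening: 0.31
grip_force: 39.8
```

Run:
```python
from h import *
im,P=look(dict(prism_slider=.12),'w9')
cv2.imwrite('pics/c9.png',cv2.resize(im[60:420,80:480,::-1],None,fx=1.65,fy=1.65,interpolation=cv2.INTER_CUBIC))
```

```text
tcp [0.5098 0.1649 0.1413] yaw -0.054 t 27.4
prism_slider 0.58 [277. 263.] ctr [0.509 0.165] rect mm [508.3 152.9] [120.2  33. ] 86.4 10741
prism_slider 0.23 [276. 195.] ctr [0.511  0.2102] rect mm [510.5 198.1] [73.7 56.1] 86.2 9018
```

View pics/c9.png

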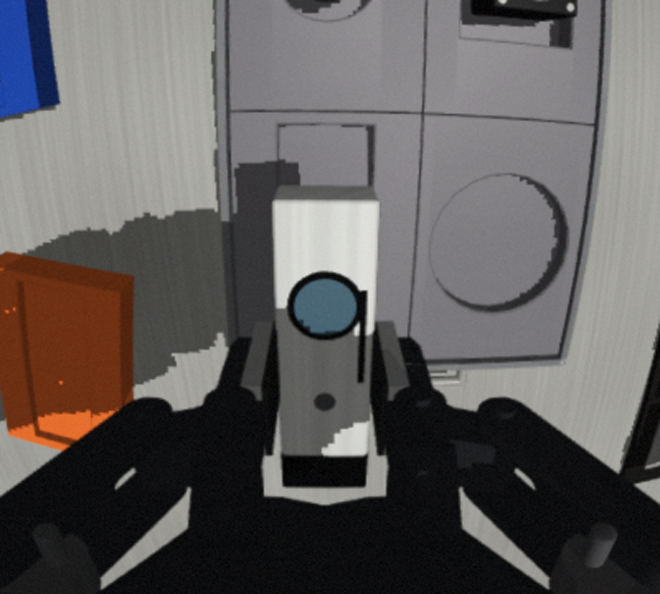

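The slider is held. The slot's far edge is at crop (278,125)–(375,125), the slider's end at (273,199)–(379,199), and the lens pocket spans 429–568 by 174–311.

Run:
```python
from h import *
P=env.camera_params('wrist')
f=lambda u,v,z:np.round(atz('wrist',(80+u/1.65,60+v/1.65),z,P)[:2],4)
a=[f(278,125,.028),f(375,125,.028)];print('slot',a,np.mean(a,0)-58e-3*np.array([.057,1]))
b=[f(273,199,.140),f(379,199,.140)];print('end',b,np.mean(b,0)-50e-3*np.array([.057,1]))
W=np.array([f(*p,.028) for p in((429,240),(568,238),(500,174),(497,311))])
A=np.c_[2*W,np.ones(len(W))]; s=np.linalg.lstsq(A,(W**2).sum(1),rcond=None)[0]; print(s[:2],np.sqrt(s[2]+s[0]**2+s[1]**2))
print(env.get_state()['tool_pos'])
```

```text
slot [array([0.4909, 0.221 ]), array([0.5355, 0.2186])] [0.509894 0.1618  ]
end [array([0.4986, 0.2139]), array([0.5261, 0.2124])] [0.5095  0.16315]
[0.59812802 0.15627591] 0.03743523176494164
[0.51019602 0.16479987 0.14164884]
```

servo_tool(series=[20, -1, 1, 15, 0, 20, 0, 0, 35, 0, 20, 0, 0, 30, 0, 20, 0, 0, 12, 0, 20, 0, 0, 4, 0, 20, 0, 0, 1, 0, 20, 0, 0, 0, 0, 20, 0, 0, 0, 0])

```text
t: 28.3
tool_pos: [0.5125, 0.164, 0.0462]
tool_rot: [[0.055, 0.998, 0.002], [0.998, -0.055, 0.001], [0.001, 0.002, -1.0]]
ft_force: [-0.0, -0.5, -0.7]
opening: 0.313
grip_force: 39.8
```

servo_tool(series=[20, 0, 0, 1, 0, 20, 0, 0, 1, 0, 20, 0, 0, 0, 0])

```text
t: 28.6
tool_pos: [0.5114, 0.1637, 0.043]
tool_rot: [[0.055, 0.998, 0.0], [0.998, -0.055, 0.0], [0.0, 0.0, -1.0]]
ft_force: [-0.4, -0.0, -1.3]
opening: 0.316
grip_force: 39.8
```

servo_tool(series=[20, 0, 0, 1, 0, 20, 0, 0, 1, 0, 20, 0, 0, 1, 0, 20, 0, 0, 0, 0])

```text
t: 29.0
tool_pos: [0.5112, 0.1636, 0.0397]
tool_rot: [[0.055, 0.998, -0.0], [0.998, -0.055, -0.0], [-0.0, -0.0, -1.0]]
ft_force: [0.6, 0.7, -0.7]
opening: 0.309
grip_force: 39.8
```

servo_tool(series=[20, 0, 0, 1, 0, 20, 0, 0, 1, 0, 20, 0, 0, 0, 0])

```text
t: 29.3
tool_pos: [0.5114, 0.1637, 0.039]
tool_rot: [[0.055, 0.998, 0.0], [0.998, -0.055, 0.0], [0.0, 0.0, -1.0]]
ft_force: [-3.9, -0.9, 10.9]
opening: 0.316
grip_force: 41.1
```

servo_tool(series=[20, 0, 0, -1, 0, 35, 0, 0, 0, 0, 48, 0, 0, 0, 0, 48, 0, 0, -2, 0, 48, 0, 0, -15, 0, 50, 0, 0, -45, 0, 85, -20, -1, -45, 0, 85, -45, -4, -25, 0, 85, -48, -4, 0, 0, 85, -48, -4, 0, 0])

```text
t: 30.3
tool_pos: [0.4903, 0.0038, 0.1716]
tool_rot: [[0.054, 0.999, 0.003], [0.999, -0.054, -0.0], [0.0, 0.003, -1.0]]
ft_force: [0.6, -0.6, -0.6]
opening: 0.996
grip_force: 0.0
```

servo_tool(series=[85, -48, -4, 0, 0, 85, -48, -4, 0, 0, 85, -48, -4, 0, 0, 85, -48, -4, 0, 0, 85, -48, -4, 0, 0, 85, -48, -4, 0, 0, 85, -42, -2, 0, 0, 85, -27, 0, 0, 0, 85, 0, 0, 0, 0, 85, 0, 0, 0, 0])

```text
t: 31.3
tool_pos: [0.4438, -0.3501, 0.1698]
tool_rot: [[0.056, 0.998, -0.0], [0.998, -0.056, 0.001], [0.001, -0.0, -1.0]]
ft_force: [-0.2, 0.1, -0.3]
opening: 0.995
grip_force: 0.0
```

Run:
```python
from h import *
im,P=look(dict(condenser_lens=.022),'w10')
a=save('side','s10')[190:350,120:300]; b=im[60:360,80:480]
cv2.imwrite('pics/c10.png',np.hstack([cv2.resize(a,(390,345)),cv2.resize(b,(400,345))])[:,:,::-1])
```

```text
tcp [ 0.4438 -0.3501  0.1698] yaw -0.056 t 31.3
condenser_lens 0.6 [278. 191.] ctr [ 0.4442 -0.3489] rect mm [ 444.  -349.6] [62.1 57.9] 86.8 3383
```

View pics/c10.png

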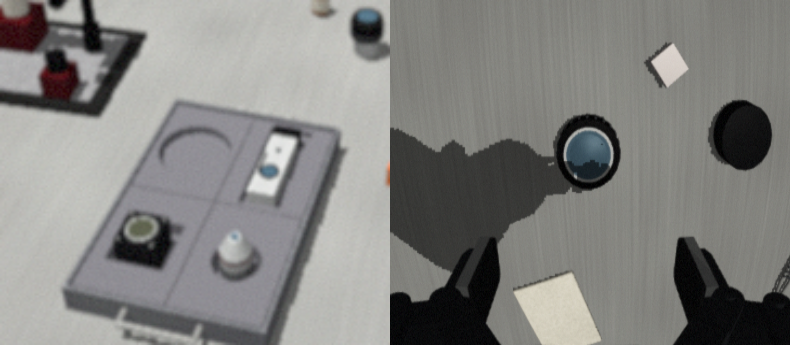

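The slider is seated, and the lens is centred below the gripper. I'll descend.

servo_tool(series=[85, 0, 0, 20, 0, 85, 0, 0, 45, 0, 85, 0, 0, 45, 0, 85, 0, 0, 28, 0, 85, 0, 0, 10, 0, 85, 0, 0, 2, 0, 85, 0, 0, 0, 0, 85, 0, 0, 0, 0, 85, 0, 0, 0, 0])

```text
t: 32.35
tool_pos: [0.4453, -0.3508, 0.0218]
tool_rot: [[0.055, 0.998, 0.002], [0.998, -0.055, -0.002], [-0.002, 0.002, -1.0]]
ft_force: [-0.2, -0.6, 0.1]
opening: 0.997
grip_force: 0.0
```

servo_tool(series=[85, 0, 0, 1, 0, 85, 0, 0, 1, 0, 85, 0, 0, 0, 0, 50, 0, 0, 0, 0, 50, 0, 0, 0, 0, 50, 0, 0, 0, 0, 50, 0, 0, 0, 0, 50, 0, 0, 0, 0, 50, 0, 0, 0, 0], newtons=40)

```text
t: 33.25
tool_pos: [0.4442, -0.3501, 0.0186]
tool_rot: [[0.055, 0.998, 0.0], [0.998, -0.055, -0.0], [-0.0, 0.0, -1.0]]
ft_force: [-1.0, 1.1, 6.1]
opening: 0.657
grip_force: 41.9
```

servo_tool(series=[50, 0, 0, -3, 0, 50, 0, 0, -10, 0, 50, 0, 0, -25, 0, 50, 0, 0, -35, 0, 50, 0, 0, -30, 0, 50, 0, 0, 0, 0, 50, 0, 0, 0, 0])

```text
t: 33.95
tool_pos: [0.4446, -0.3504, 0.122]
tool_rot: [[0.055, 0.998, 0.001], [0.998, -0.055, -0.001], [-0.001, 0.002, -1.0]]
ft_force: [0.1, 0.3, -1.4]
opening: 0.651
grip_force: 43.0
```

servo_tool(series=[50, 20, 5, 0, 0, 50, 40, 10, 0, 0, 50, 45, 11, 0, 0, 50, 45, 11, 0, 0, 50, 45, 11, 0, 0, 50, 45, 11, 0, 0, 50, 45, 11, 0, 0, 50, 45, 11, 0, 0, 50, 45, 11, 0, 0, 50, 45, 11, 0, 0])

```text
t: 34.95
tool_pos: [0.569, 0.0655, 0.1194]
tool_rot: [[0.055, 0.998, -0.003], [0.998, -0.055, -0.001], [-0.001, -0.003, -1.0]]
ft_force: [1.4, -1.3, -0.9]
opening: 0.659
grip_force: 43.0
```

servo_tool(series=[50, 45, 11, 0, 0, 50, 35, 8, 0, 0, 50, 16, 3, 0, 0, 50, 0, 0, 0, 0, 50, 0, 0, 0, 0, 50, 0, 0, 0, 0])

```text
t: 35.55
tool_pos: [0.5965, 0.1567, 0.1205]
tool_rot: [[0.057, 0.998, -0.001], [0.998, -0.057, -0.001], [-0.001, -0.001, -1.0]]
ft_force: [-0.4, -0.7, -1.6]
opening: 0.658
grip_force: 43.0
```

Correct by +1, +2 mm and lower.

servo_tool(series=[50, 1, 2, 10, 0, 50, 0, 0, 30, 0, 50, 0, 0, 25, 0, 50, 0, 0, 9, 0, 50, 0, 0, 3, 0, 50, 0, 0, 1, 0, 50, 0, 0, 0, 0, 50, 0, 0, 0, 0])

```text
t: 36.35
tool_pos: [0.6004, 0.1595, 0.0444]
tool_rot: [[0.055, 0.998, 0.002], [0.998, -0.055, 0.001], [0.001, 0.002, -1.0]]
ft_force: [-0.6, 0.5, -0.9]
opening: 0.651
grip_force: 43.0
```

servo_tool(series=[50, 0, 0, 1, 0, 50, 0, 0, 1, 0, 50, 0, 0, 0, 0])

```text
t: 36.65
tool_pos: [0.5994, 0.1593, 0.0412]
tool_rot: [[0.055, 0.998, 0.0], [0.998, -0.055, 0.0], [0.0, 0.0, -1.0]]
ft_force: [0.3, 0.2, -0.9]
opening: 0.654
grip_force: 43.0
```

servo_tool(series=[50, 0, 0, 1, 0, 50, 0, 0, 1, 0, 50, 0, 0, 1, 0, 50, 0, 0, 1, 0, 50, 0, 0, 0, 0])

```text
t: 37.15
tool_pos: [0.5992, 0.1592, 0.0369]
tool_rot: [[0.055, 0.998, -0.0], [0.998, -0.055, -0.0], [-0.0, -0.0, -1.0]]
ft_force: [-0.9, 0.2, -1.2]
opening: 0.655
grip_force: 43.0
```

servo_tool(series=[50, 0, 0, 1, 0, 50, 0, 0, 1, 0, 50, 0, 0, 0, 0])

```text
t: 37.45
tool_pos: [0.5994, 0.1592, 0.0366]
tool_rot: [[0.055, 0.998, 0.0], [0.998, -0.055, 0.0], [0.0, 0.0, -1.0]]
ft_force: [-3.4, -2.2, 10.2]
opening: 0.654
grip_force: 44.0
```

Contact came at the predicted height. Release and lift.

servo_tool(series=[50, 0, 0, -1, 0, 62, 0, 0, 0, 0, 70, 0, 0, 0, 0, 70, 0, 0, 0, 0, 70, 0, 0, -3, 0, 70, 0, 0, -15, 0, 70, 0, 0, -45, 0, 70, -20, 0, -45, 0, 70, -45, 0, -30, 0, 70, -45, 0, 0, 0])

```text
t: 38.45
tool_pos: [0.597, 0.0529, 0.1785]
tool_rot: [[0.053, 0.999, 0.01], [0.999, -0.053, 0.001], [0.001, 0.01, -1.0]]
ft_force: [0.0, -0.5, -0.4]
opening: 0.815
grip_force: 0.0
```

servo_tool(series=[70, -20, 0, 0, 0, 70, 0, 0, 0, 0, 70, 0, 0, 0, 0])

```text
t: 38.75
tool_pos: [0.5927, 0.0328, 0.1728]
tool_rot: [[0.056, 0.998, 0.001], [0.998, -0.056, 0.001], [0.001, 0.001, -1.0]]
ft_force: [-0.1, 0.4, 1.0]
opening: 0.818
grip_force: 0.0
```

Run:
```python
from h import *
s=env.get_state();print(s['t'],s['tool_pos'])
im=save('scene','s11')
a=save('side','s11b')[190:350,120:300]; b=im[90:390,140:480]
cv2.imwrite('pics/c11.png',np.hstack([cv2.resize(a,(390,345)),cv2.resize(b,(390,345))])[:,:,::-1])
for th in('eyepiece','dust_cap'): 
    o=env.outline_of('scene',th)
    if o: print(th,o[0]['location'])
```

```text
38.75 [0.59270034 0.03275204 0.17283209]
eyepiece [248.0, 219.1]
dust_cap [232.8, 359.5]
```

View pics/c11.png

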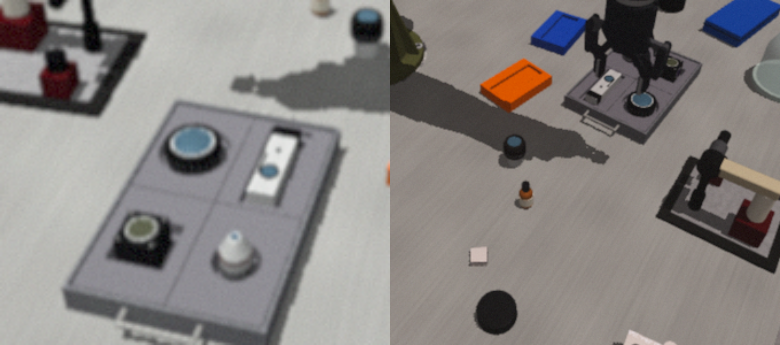

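All four pieces sit flat in their own pockets, and the eyepiece and dust cap have not moved. The robot touches nothing.

```bash
python3 -c "
from workcell import env
print(env.close_job())"
```

```text
the job is handed in; nothing more can be done
None
```

The job is handed in at about 39 s of the 128 s allowed: the objective, condenser lens, filter cube and prism slider each look seated in their own pockets in the final pictures, and the eyepiece and dust cap were not moved, though the hand-in call returned no verdict.

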